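# Roll a pillar candle under the board to the red line

## Task

Pick up the wooden rolling board by its handle and use it to roll the pink pillar candle over the green embossing mat, bearing down on it all the way with about a kilogram's weight (10 N; more than 25 N dents the wax, much less leaves no print), until the candle rests centred over the red line and still lies parallel to it. Then lay the board back flat on its cork pad and let go. Touch the candle with the board's rubber underside only, never with the gripper, and leave everything else on the table undisturbed.

Things in the scene. Friction and masses are not known exactly. Their poses are not given: they have to be found in the camera images.
- candle_center (a point): centre of the lying pink pillar candle (rigid cylinder, 50 mm diameter, 120 mm long, near 0.2 kg, two lilac bands), a point on its axis; x runs along the candle's axis, y and z turn with it as it rolls. It starts on the mat, lying across it, 90 to 136 mm from the red line on one side or the other.
- candle: the same candle, origin at the same point. Under the pressed board it rolls without slipping, square to its own axis (drawn askew it drags and loses grip), and travels half as far as the board does; unloaded, it stays where it is left (some rolling resistance).
- mark_line (a point): middle of the red line across the mat, on the mat's top surface (line 10 mm wide, 168 mm long, with a flat red tab at each end); x runs along the line, y along the rolling direction, z up. The candle must end with its axis above and parallel to this line.
- mat_top (a point): centre of the flat level of the fixed green ribbed mat's top, 170 mm along x by 300 mm along y (the rolling direction), its top 6 to 12 mm above the table, z up. A raised motif with gentle ramps and a flat top, 60 to 75 mm wide, across the middle lifts the candle by some 2 to 3 mm (it varies) on its way; the ends, where candle and line lie, are flat; there the candle's axis is 25 mm, its top 50 mm above this surface.
- board_handle (a point): grip point of the rolling board, half-way across its dark upright handle bar and 40 mm above the board's underside. The bar is 74 mm long along x, 22 mm thick along y, 50 mm tall (from 12 to 62 mm above the underside); grasp it from above with the fingers closing along y. z is up.
- board: the same board; origin at the centre of its underside, axes as for the handle. 96 mm along x, 170 mm along y (its rolling direction), 12 mm thick with a flat rubber sole, near 0.25 kg. The sole gives little: pressed on the candle, a millimetre or two too low exceeds the force limit.
- pad_top (a point): centre of the top surface of the fixed cork pad, 136 mm along x by 210 mm along y, 6 mm thick, z up; the board lies here flat at the start, its y along the pad's y, and must lie here flat at the end, wholly on the pad
- jar_plum: plum-coloured glass jar candle with a paper label and black lid, 70 mm wide, 74 mm tall; standing; leave alone
- jar_teal: teal jar candle with a steel lid, 70 mm wide, 74 mm tall; standing; leave alone
- tealight: tealight in an aluminium cup, 38 mm wide, 15 mm tall; leave alone
- oil_bottle: amber dropper bottle, 36 mm wide, 85 mm tall; leave alone
- gift_box: brown gift box with a white ribbon, 90 x 90 x 60 mm and a bow 20 mm high; leave alone
- wax_spatula: spatula lying flat, handle and blade along its x; leave alone
- melt_heart: pink round wax melt, 52 mm wide, 24 mm tall; leave alone

How it is judged:
On the way, in this order (a step that is already met when the one before it is completed fails the run):
1. the board bears on the candle with more than 4 N near where the candle started (contact force between board and candle above 4 N and (y of candle_center in the frame of mark_line between 0.055 and 0.16 m or y of candle_center in the frame of mark_line between -0.16 and -0.055 m)), for 0.2 s.
2. the candle is midway (25 to 50 mm from the line) and still pressed with more than 4 N (contact force between board and candle above 4 N and (y of candle_center in the frame of mark_line between 0.025 and 0.05 m or y of candle_center in the frame of mark_line between -0.05 and -0.025 m)), for 0.3 s.
3. the candle arrives at the line (within 8 mm) still pressed with more than 4 N (contact force between board and candle above 4 N and y of candle_center in the frame of mark_line between -0.008 and 0.008 m), for 0.1 s.
At the end, for the whole second after the job is handed in: The candle lies at rest on the mat with its axis within 8 mm of the red line's middle, parallel to it within 0.15 rad and within 40 mm of its middle lengthways; the board lies at rest flat on the cork pad, its centre within 25 mm of the pad's centre along each of the pad's axes (y of candle_center in the frame of mark_line between -0.008 and 0.008 m and angle between the x axis of candle_center and the x axis of mark_line, either way round below 0.15 rad and x of candle_center in the frame of mark_line between -0.04 and 0.04 m and z of candle_center in the frame of mark_line below 0.03 m and linear speed of each of candle, board below 0.01 m/s and x of board in the frame of pad_top between -0.025 and 0.025 m and y of board in the frame of pad_top between -0.025 and 0.025 m and z of board in the frame of pad_top below 0.004 m and angle between board's own z axis and vertical below 0.04 rad); the robot touches nothing.
It fails at once if the board presses the candle with more than 25 N (contact force between board and candle above 25 N).
It fails at once if the gripper or arm touches the candle (contact force between any of the fingers, the arm and candle above 0.3 N).
It fails at once if the candle rolls with hardly any load on it (moving faster than 30 mm/s under less than 0.3 N, 12 to 60 mm from the line) (linear speed of candle above 0.03 m/s and contact force between board and candle below 0.3 N and (y of candle_center in the frame of mark_line between 0.012 and 0.06 m or y of candle_center in the frame of mark_line between -0.06 and -0.012 m)).
It fails at once if the candle is rolled away, more than 170 mm from the line (horizontal distance between candle_center and mark_line above 0.17 m).
It fails at once if something else on the table is shifted by more than 20 mm (distance of any of jar_plum, jar_teal, tealight, oil_bottle, gift_box, wax_spatula, melt_heart from where it was at the start of the episode above 0.02 m).
It also fails if it takes over 72 s, if anything falls off the work surface, if the arm or the gripper's body presses on something with over 40 N, if the wrist force passes 120 N, or if a joint passes its speed limit or range.

## Robot

A 7-joint arm with a two-finger parallel gripper is mounted at the origin on the work surface. World frame = base frame: x ahead of the robot, y to its left, z up, the work surface at z = 0. Lengths are in m, angles in rad, forces in N, time in s.
With the tool pointing down it reaches from about 0.425 to 0.825 m from the base axis. Payload 3.6 kg.
Tool frame: the origin (TCP) lies where the fingers leave the gripper's body, on its centre line; the fingertips stand 73 mm ahead of it and the grasp point (between the pads) lies 54 mm ahead of it; z points along the fingers, y is the line along which they close (so a half turn about z gives the same grasp; the last joint's range is limited). The gripper opens to 85 mm and grips with 20 to 120 N. Pads are 22 mm wide; open, the fingers measure 114 mm over their backs; the gripper's body (76 mm by 85 mm) begins 54 mm behind the grasp point. The pads swing forward as they close: fully open they stand 13 mm farther back than shut.
Start: joints at [-1.266, 0.615, -0.013, 1.423, 0.008, 1.103, -0.04], TCP at [0.212, 0.615, 0.304] pointing down, gripper open.
Joint ranges: [-3.12, 3.12], [-0.3, 2.06], [-1.34, 1.32], [0.26, 2.42], [-1.36, 4.5], [0.01, 1.98], [-2.84, 2.84]. Speed limits (rad/s): [2.79, 2.79, 3.14, 3.14, 3.14, 3.14, 3.14].

## Interface

Orientations are given as a unit quaternion [x, y, z, w].
In Python, from station import arm, snapshot, camera_info, ticket gives the robot as it stands. Calls block until the motion is done:
- arm.movep(position, orientation): joint-space move of the TCP to a pose.
- arm.line_to(position, velocity=0.15, ori=None): straight line of the TCP; ori=None keeps the orientation; velocity is the mean speed in m/s.
- arm.move_j(angles): joint-space move.
- arm.move_gripper(opening, effort=None): opening from 0.0 (shut) to 1.0 (fully open); effort is the grip in N (None keeps the last); returns when the fingers have stopped.
- arm.pause(seconds).
- arm.ik(position, orientation): joint angles nearest the present ones, or None.
- snapshot(name): name is "scene" or "top"; returns the picture (480x640x3 uint8, blue, green, red); there is no depth.
- camera_info(name): a dict with "fx", "fy", "cx", "cy" (pixels), "R" (3x3) and "t" (3): a world point X has camera coordinates R X + t. Camera axes: x right, y down, z forward; pixel columns grow to the right and rows downward; lengths in m; the calibration is good to about 2 mm. A picture is of the moment at which its call begins. camera_info takes no time and is no camera call.
A pose or a line that the arm cannot do raises arm.MotionError and nothing moves.
- ticket.finish_job(): hands the job in; it is judged then, once.
Readings, each from a call of its own:
- arm.read_time(): time.
- arm.read_joint_positions(): joint angles.
- arm.read_dq(): joint speeds.
- arm.read_effort(): joint torques, N m.
- arm.read_tool_pos(): TCP position.
- arm.read_eef_rot(): TCP orientation.
- arm.read_ft_force(): force on the tool from outside, world axes, zero at the start.
- arm.read_wrist_torque(): the same for the moment, N m.
- arm.read_opening(): opening from 0.0 (shut) to 1.0 (fully open).
- arm.read_finger_force(): force on a finger pad.
Only numpy, scipy, OpenCV 4.12 (cv2) and the standard library are available. Lean on these libraries where they do the work, as an engineer would, in place of code of your own. Each camera call takes 0.05 s, during which the arm holds its last target. There are 200 camera calls.

## Working session

There is one attempt and no reset: what is moved stays moved. The work goes in short steps, each a Python script; the robot and the scene stay as the last script left them, time stands still between calls to the robot, and variables do not carry over. Pictures are saved under pics/ and viewed, at most 10 in all, crops included, and the job is handed in when it is done.

```bash
mkdir -p pics; ls; python3 - <<'E'
from station import arm, snapshot, camera_info
import cv2
for n in("scene","top"):
    cv2.imwrite(f"pics/{n}0.png",snapshot(n)); print(n,camera_info(n))
print(arm.read_time(),arm.read_eef_rot(),arm.read_tool_pos())
E
```

```text
pics
scene {'fx': 623.1245113067993, 'fy': 623.1245113067993, 'cx': 310.4225882563116, 'cy': 227.30638911189058, 'R': array([[ 0.53725165,  0.84331367, -0.01351755],
       [ 0.64713685, -0.42244538, -0.63462886],
       [-0.54090162,  0.3322077 , -0.77269883]]), 't': array([-0.31484803, -0.32867315,  1.75419926])}
top {'fx': 546.5509127380255, 'fy': 546.5509127380255, 'cx': 314.59127857835034, 'cy': 243.47868783263363, 'R': array([[-0.01533542, -0.99966769, -0.02072022],
       [-0.98949915,  0.01815158, -0.14339438],
       [ 0.14372283,  0.01830362, -0.9894487 ]]), 't': array([0.03339874, 0.55455161, 1.29354134])}
0.1 [ 1.65079930e-01  9.86279521e-01 -1.13446504e-03 -1.92201655e-04] [0.21152309 0.61406122 0.30287495]
```

View pics/scene0.png

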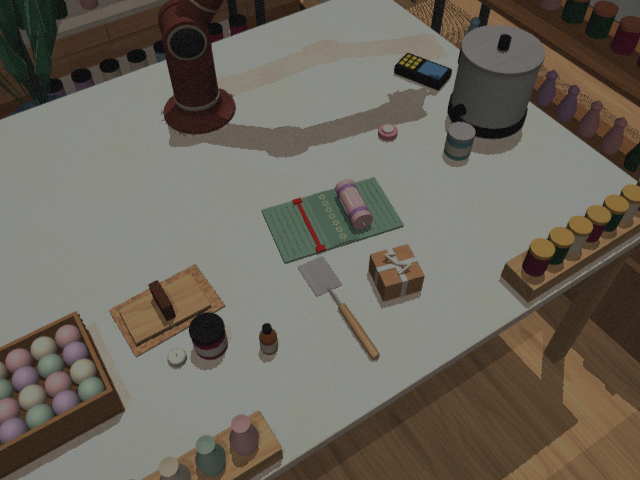

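View pics/top0.png

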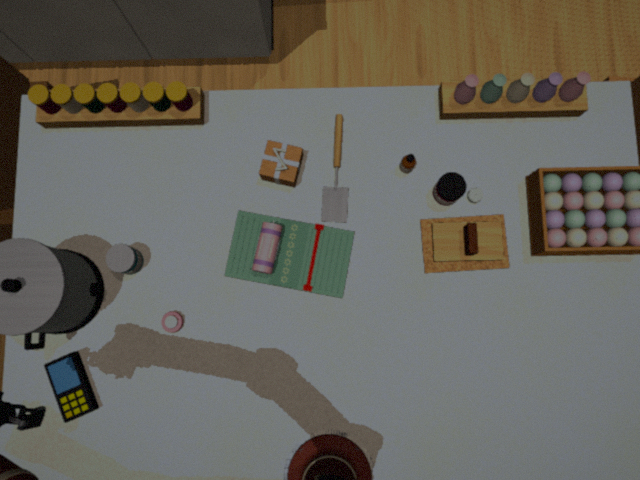

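The pictures show the mat with the red line at top (315,258) / scene (309,225), the candle at top (268,248) / scene (353,204), and the board's handle at top (471,239) / scene (161,300). I'll enlarge those areas.

```bash
python3 - <<'E'
import cv2,numpy as np
s=cv2.imread("pics/scene0.png");t=cv2.imread("pics/top0.png")
def c(im,x,y,w,h,W,H): return cv2.resize(cv2.convertScaleAbs(im[y:y+h,x:x+w],alpha=1.5),(W,H),interpolation=cv2.INTER_CUBIC)
o=np.vstack([np.hstack([c(t,220,200,140,105,400,300),c(s,260,172,148,111,400,300)]),
np.hstack([c(t,415,170,100,75*4//3,300,300) if 0 else c(t,412,195,104,78,400,300),c(s,104,260,124,93,400,300)])])
cv2.imwrite("pics/z1.png",o)
E
```

```text
(no output)
```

View pics/z1.png

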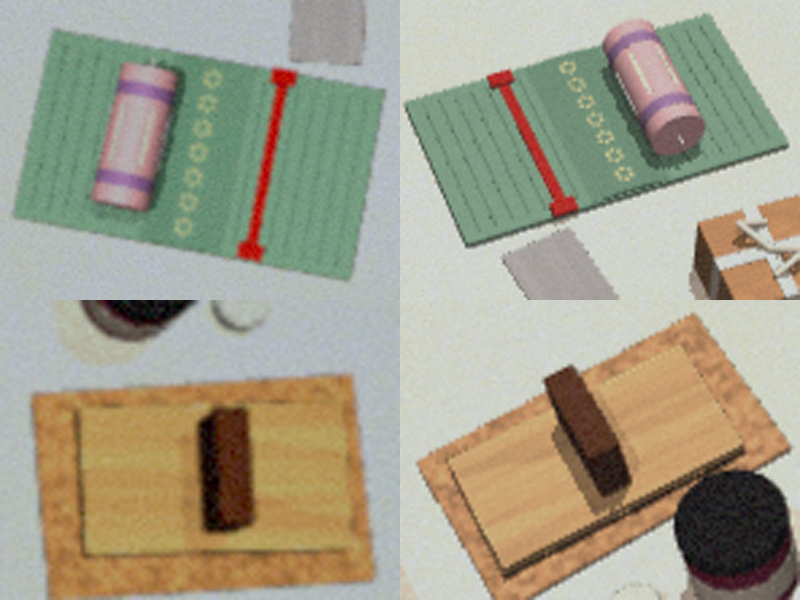

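The crops show the mat corners, tabs, candle, board and pad edges clearly in both views. Next I triangulate the corners and fit the candle and handle by matching their silhouettes.

```bash
cat > meas.py <<'E'
import cv2,numpy as np
from scipy.optimize import least_squares
from scipy.spatial import ConvexHull
from station import camera_info
C={n:camera_info(n) for n in("top","scene")}
def P(n):
    c=C[n]; return np.array([[c["fx"],0,c["cx"]],[0,c["fy"],c["cy"]],[0,0,1]])@np.c_[c["R"],c["t"]]
def proj(n,X):
    q=np.c_[X,np.ones(len(X))]@P(n).T; return q[:,:2]/q[:,2:]
def tri(a,b):
    X=cv2.triangulatePoints(P("top"),P("scene"),np.float64(a).T,np.float64(b).T); return (X[:3]/X[3]).T
def mom(cnt):
    m=cv2.moments(np.float32(cnt).reshape(-1,1,2)); a=m["m00"]
    return np.array([m["m10"]/a,m["m01"]/a,m["mu20"]/a/10,m["mu11"]/a/10,m["mu02"]/a/10])
def box(lx,ly,lz): return np.array([[i*lx/2,j*ly/2,k*lz/2] for i in(-1,1) for j in(-1,1) for k in(-1,1)])
def cyl(L,r): return np.array([[s*L/2,r*np.cos(t),r*np.sin(t)] for s in(-1,1) for t in np.linspace(0,6.28,40)])
def blob(mask,roi):
    x,y,w,h=roi; k=4
    m=cv2.resize(mask[y:y+h,x:x+w],None,fx=k,fy=k,interpolation=cv2.INTER_NEAREST)
    m=cv2.morphologyEx(m,cv2.MORPH_CLOSE,np.ones((9,9)))
    c=max(cv2.findContours(m,cv2.RETR_EXTERNAL,cv2.CHAIN_APPROX_NONE)[0],key=cv2.contourArea)
    return cv2.convexHull(c)[:,0]/k+[x-.37,y-.37]
def fit(model,hulls,x0):
    tgt=[mom(hulls[n]) for n in C]
    def pts(p):
        c,s=np.cos(p[3]),np.sin(p[3]); return model@np.array([[c,s,0],[-s,c,0],[0,0,1]])+p[:3]
    def res(p):
        o=[]
        for n,t in zip(C,tgt):
            u=proj(n,pts(p)); o+=list(mom(u[ConvexHull(u).vertices])-t)
        return o
    r=least_squares(res,x0,diff_step=1e-4,x_scale=[.01,.01,.01,.1]); return r.x,r.fun
E
cat > m1.py <<'E'
from meas import *
np.set_printoptions(precision=4,suppress=True)
z={"t1":(220,200,.35),"s1":(260,172,.37),"t2":(412,195,.26),"s2":(104,260,.31)}
sc={"t1":140/400,"s1":148/400,"t2":104/400,"s2":124/400}
f=lambda k,l:np.array(l)*sc[k]+z[k][:2]-.5
print("tabs",tri(f("t1",[(285,76),(250,251)]),f("s1",[(564,207),(500,78)][:]) -[400*sc["s1"],0]))
def sub(k,l,dx,dy): return f(k,np.array(l)-[dx,dy])
print("mat",tri(f("t1",[(55,30),(385,90),(352,279),(14,216)]),sub("s1",[(788,148),(468,245),(405,100),(708,14)],400,0)))
print("board",b:=tri(sub("t2",[(80,408),(345,400),(352,548),(85,553)],0,300),sub("s2",[(744,445),(505,570),(448,458),(683,347)],400,300)),b.mean(0))
print("pad",p:=tri(sub("t2",[(32,393),(353,375),(374,578),(48,600)],0,300),sub("s2",[(790,449),(500,600),(417,462),(697,314)],400,300)),p.mean(0))
im={n:cv2.imread(f"pics/{n}0.png") for n in C}
hs={n:cv2.cvtColor(cv2.GaussianBlur(im[n],(3,3),0),cv2.COLOR_BGR2HSV) for n in C}
for n,r in(("top",(268,248)),("scene",(353,204))): print(n,hs[n][r[1],r[0]])
cand={n:cv2.inRange(hs[n],(125,25,60),(180,255,255))|cv2.inRange(hs[n],(0,25,90),(15,110,255)) for n in C}
hand={n:cv2.inRange(hs[n],(0,0,0),(180,255,75)) for n in C}
ch={"top":blob(cand["top"],(245,215,45,65)),"scene":blob(cand["scene"],(325,172,55,65))}
hh={"top":blob(hand["top"],(455,215,35,45)),"scene":blob(hand["scene"],(140,272,45,55))}
for n in C: print(n,cv2.minAreaRect(np.float32(ch[n])),cv2.minAreaRect(np.float32(hh[n])))
print("candle",*fit(cyl(.12,.025),ch,[.6,.1,.033,0]))
print("handle",*fit(box(.074,.022,.05),hh,[.6,-.3,.043,0]))
E
python3 m1.py
```

```text
tabs [[0.6035 0.0138 0.0132]
 [0.4505 0.0457 0.0141]]
mat [[ 0.6504  0.2171  0.0043]
 [ 0.5903 -0.0733  0.0088]
 [ 0.4257 -0.04    0.0139]
 [ 0.4849  0.2513  0.0097]]
board [[ 0.6059 -0.2667  0.0193]
 [ 0.6077 -0.4355  0.0212]
 [ 0.5114 -0.4344  0.0227]
 [ 0.5118 -0.2659  0.0183]] [ 0.5592 -0.3506  0.0204]
pad [[ 0.6181 -0.2395  0.0073]
 [ 0.6241 -0.4449  0.0171]
 [ 0.4932 -0.4522  0.0087]
 [ 0.4831 -0.2433  0.0066]] [ 0.5546 -0.345   0.0099]
top [177  23 121]
scene [  4  42 135]
top ((266.59326171875, 247.15208435058594), (20.554893493652344, 50.38677215576172), 14.03624439239502) ((469.9742431640625, 238.95114135742188), (32.96305847167969, 14.047782897949219), 86.8201675415039)
scene ((353.3050231933594, 202.10499572753906), (51.54136657714844, 21.130842208862305), 63.43495178222656) ((161.7050018310547, 301.10504150390625), (42.326847076416016, 14.543070793151855), 60.2551155090332)
candle [ 0.5477  0.1431  0.0386 -0.2474] [-0.4655  0.0466  0.2834 -0.4215  1.1772 -0.3596  0.2768  0.4044  0.5098
  1.2949]
handle [ 0.5587 -0.3515  0.0417  0.0205] [-0.525  -0.1024  0.2228  0.1064  0.4191 -0.4364  0.057   0.4557  0.7195
  0.572 ]
```

Checks: the board top measures z≈0.020 (0.018 expected), the handle centre 0.042 (0.043), the tabs are 156 mm apart, and the mat edges are 296 and 168 mm. The candle is about 115 mm from the line on the +y side, and the mat yaw is about -0.203. Next I refine the line, check IK and grasp.

```bash
cat > rb.py <<'E'
import numpy as np
from station import arm, snapshot
np.set_printoptions(precision=4,suppress=True)
def q(yaw): return [-np.sin(yaw/2),np.cos(yaw/2),0.,0.]
H=np.array([.559,-.351]); BY=.015   # handle at start, board yaw
E
cat > line.py <<'E'
from meas import *
def line(ims):
    c=[]
    for n in("top","scene"):
        h=cv2.cvtColor(ims[n],cv2.COLOR_BGR2HSV)
        m=cv2.inRange(h,(0,170,60),(6,255,255))|cv2.inRange(h,(174,170,60),(180,255,255))
        r=(295,215,40,85) if n=="top" else (285,190,50,70)
        c.append(blob(m,r))
    e=[]
    for b in c:
        p=cv2.boxPoints(cv2.minAreaRect(np.float32(b))); 
        p=p[np.argsort(p[:,1])]; e.append([p[:2].mean(0),p[2:].mean(0)])
    return tri(e[0][::-1],e[1])   # near robot, far
if __name__=="__main__":
    l=line({n:cv2.imread(f"pics/{n}0.png") for n in C})
    print(l,l.mean(0),np.linalg.norm(l[1]-l[0]),np.arctan2(*(l[1]-l[0])[[1,0]]))
E
python3 line.py; python3 - <<'E'
from rb import *
for p,y in(((*H,.20),BY),((*H,.1),BY),((.58,.2,.2),-.225),((.58,.2,.155),-.225),((.535,-.04,.155),-.225)):
    print(p,arm.ik(list(p),q(y)))
try:
    arm.movep([*H,.20],q(BY))
    print(arm.read_time(),arm.read_tool_pos(),arm.read_ft_force())
except arm.MotionError as e: print(e)
E
```

```text
[[0.44315322 0.04723475 0.0148265 ]
 [0.6092354  0.01384283 0.00775102]] [0.52619431 0.03053879 0.01128876] 0.16955345851336398 -0.1984113191168646
(np.float64(0.559), np.float64(-0.351), 0.2) [ 0.4127  0.7407  0.2051  1.5128 -0.1755  0.9061  2.2598]
(np.float64(0.559), np.float64(-0.351), 0.1) [ 0.5827  0.8605 -0.0978  1.5688  0.1128  0.7179  2.0195]
(0.58, 0.2, 0.2) [-0.3677  0.6686  0.0001  1.6533 -0.0001  0.8197  0.9782]
(0.58, 0.2, 0.155) [-0.3574  0.7274 -0.0171  1.6872  0.0171  0.7271  0.9629]
(0.535, -0.04, 0.155) [ 0.0357  0.6393 -0.0028  1.91    0.003   0.5924  1.3768]
3.6917 [ 0.5597 -0.35    0.2   ] [ 0.4766  0.45   -0.5764]
```

Line centre (0.526, 0.0305, 0.011), length 169.6 mm (168 given), yaw ≈ -0.20. I'll grasp and lift now.

```bash
python3 - <<'E'
from rb import *
import cv2
arm.line_to([*H,.1],velocity=.1)
print(arm.read_ft_force(),arm.read_tool_pos())
arm.move_gripper(0.0,effort=100)
print(arm.read_opening(),arm.read_finger_force(),arm.read_ft_force(),arm.read_tool_pos())
arm.line_to([*H,.2],velocity=.1)
print(arm.read_opening(),arm.read_finger_force(),arm.read_ft_force(),arm.read_wrist_torque(),arm.read_time())
a,b=snapshot("scene")[230:380,80:280],snapshot("top")[150:300,400:600]
cv2.imwrite("pics/g.png",cv2.resize(cv2.convertScaleAbs(np.hstack([a,b]),alpha=1.5),(800,300)))
E
```

```text
[-0.2133  0.4881  0.4236] [ 0.5595 -0.3514  0.1008]
0.24519975513877776 98.18515419960022 [-0.7087 -0.022   1.9534] [ 0.5592 -0.3513  0.1005]
0.24900102511892658 97.79626965522766 [-0.0455  0.4019 -3.3556] [-0.0316  0.0413  0.0265] 6.5917
```

View pics/g.png

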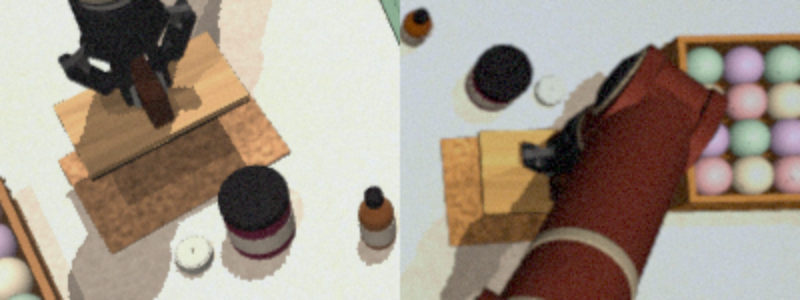

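The board is held and level. Now I go over the candle and come down under force feedback.

```bash
cat >> rb.py <<'E'
Y=-.22; U=np.array([np.sin(Y),-np.cos(Y)])  # rolling direction
S=np.array([.5477,.1431])-.057*U
def fz(n=3):
    v=[]
    for _ in range(n): v.append(arm.read_ft_force()[2]); arm.pause(.02)
    return np.mean(v)
E
python3 - <<'E'
from rb import *
import json
arm.movep([*S,.2],q(Y))
arm.line_to([*S,.165],velocity=.06); arm.pause(.3)
t0=fz(8); z=.165; print("tare",t0,arm.read_tool_pos(),arm.read_time())
while z>.146:
    z-=.0004; arm.line_to([*S,z],velocity=.01); f=fz(2)-t0
    if f>.8: print(round(z,4),round(f,2))
    if f>7.5: break
arm.pause(.2); print(fz(5)-t0,arm.read_tool_pos(),arm.read_time(),arm.read_wrist_torque())
json.dump([z,t0],open("st.json","w"))
E
```

```text
tare -3.191298138039973 [0.5602 0.1988 0.1652] 9.8417
0.1566 0.92
0.1546 1.04
0.1506 2.57
0.1502 6.94
0.1498 9.92
9.401988383480319 [0.5602 0.1988 0.1506] 20.8917 [-0.4925  0.6396 -0.1068]
```

```bash
cat > roll.py <<'E'
from rb import *
import json,sys
z,t0,*r=json.load(open("st.json")); s=r[0] if r else 0.
end=float(sys.argv[1]); log=[]; st=.004
while abs(end-s)>1e-6:
    s+=np.clip(end-s,-st,st)
    arm.line_to([*(S+s*U),z],velocity=.03); f=fz(2)-t0
    z-=np.clip((10-f)*.00006,-.0006,.0004)
    log.append((round(s,3),round(z,4),round(f,1)))
    if f>20 or f<2: z+=.0005 if f>20 else -.0002
    if f<0.5: break
json.dump([z,t0,s],open("st.json","w"))
for l in log[::2]: print(*l,end=" | ")
print(arm.read_time(),min(l[2] for l in log),max(l[2] for l in log),arm.read_wrist_torque(),arm.read_tool_pos())
E
python3 roll.py 0.04
```

```text
0.004 0.1498 9.2 | 0.012 0.1498 10.4 | 0.02 0.1498 10.9 | 0.028 0.1499 9.7 | 0.036 0.1499 11.3 | 24.0583 9.2 12.1 [-0.1483  0.7272 -0.1217] [0.5512 0.1605 0.1512]
```

```bash
python3 roll.py 0.205; python3 - <<'E'
from rb import *
import cv2
ims={n:snapshot(n) for n in("scene","top")}
for n in ims: cv2.imwrite(f"pics/{n}1.png",ims[n])
c=lambda im,x,y:cv2.resize(cv2.convertScaleAbs(im[y:y+105,x:x+140],alpha=1.6),(560,420),interpolation=cv2.INTER_CUBIC)
cv2.imwrite("pics/r1.png",cv2.resize(np.hstack([c(ims["scene"],255,170),c(ims["top"],220,200)]),(800,300)))
E
```

```text
0.044 0.1502 13.4 | 0.052 0.1506 12.7 | 0.06 0.1511 13.9 | 0.068 0.1516 13.7 | 0.076 0.152 13.7 | 0.084 0.1525 13.9 | 0.092 0.1529 12.5 | 0.1 0.153 10.6 | 0.108 0.1531 10.0 | 0.116 0.1531 10.7 | 0.124 0.1531 9.9 | 0.132 0.1531 9.7 | 0.14 0.153 8.8 | 0.148 0.1528 8.5 | 0.156 0.1522 3.4 | 0.164 0.1514 4.4 | 0.172 0.151 7.6 | 0.18 0.1507 7.0 | 0.188 0.1503 7.8 | 0.196 0.1503 9.7 | 0.204 0.1502 9.7 | 37.325 3.2 14.4 [0.4103 0.0355 0.081 ] [ 0.5156 -0.0011  0.1506]
```

View pics/r1.png

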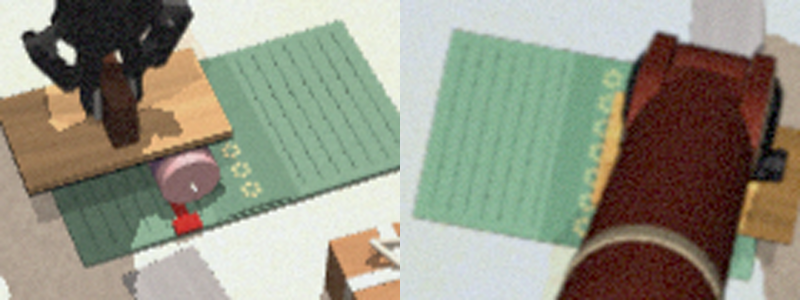

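The picture shows the candle's end disc at about scene pixel (320,232), just short of the red line (tab at 320,248). I'll compute how far it still has to go.

```bash
python3 - <<'E'
from meas import *
def bp(u,v,z,n="scene"):
    c=C[n]; d=c["R"].T@np.array([(u-c["cx"])/c["fx"],(v-c["cy"])/c["fy"],1]); o=-c["R"].T@c["t"]
    return o+d*(z-o[2])/d[2]
m=np.array([.5262,.0305]); 
for yaw in(-.2,):
  X=np.array([np.cos(yaw),np.sin(yaw)]);Yv=np.array([-np.sin(yaw),np.cos(yaw)])
  for u,v,z in((363.6,221.2,.034),(320.5,232.3,.034),(320.,248.,.009)):
    p=bp(u,v,z)[:2]-m; print(p@X,p@Yv)
# candle visible-pink centroid in image 1
im=cv2.imread("pics/scene1.png");h=cv2.cvtColor(cv2.GaussianBlur(im,(3,3),0),cv2.COLOR_BGR2HSV)
k=cv2.inRange(h,(125,25,60),(180,255,255))|cv2.inRange(h,(0,25,90),(9,110,255))
b=blob(k,(305,215,30,30)); print(cv2.boundingRect(np.float32(b)))
# model: project candle hull bounds for candidate mat-y
from scipy.spatial import ConvexHull
for y in(.006,.010,.014,.018):
    for yaw in(-.2,-.245):
        c,s=np.cos(yaw),np.sin(yaw); a=cyl(.12,.025)@np.array([[c,s,0],[-s,c,0],[0,0,1]])
        pos=np.r_[m+y*Yv-.003*X,.034]; q=proj("scene",(a+pos)[40:]); print(y,yaw,q.min(0),q.max(0))
E
```

```text
0.0582918060956341 0.11701930550917358
0.05215858042528839 0.012006343722356082
0.07594007311064693 0.0013169468315293526
(308, 221, 22, 19)
0.006 -0.2 [308.61445427 226.95967313] [328.9949285  242.04178263]
0.006 -0.245 [307.32790034 227.43701038] [328.06615557 242.23419049]
0.01 -0.2 [310.25989443 226.45403125] [330.61352795 241.53796409]
0.01 -0.245 [308.97399307 226.9307691 ] [329.68671785 241.730146  ]
0.014 -0.2 [311.90330611 225.94901629] [332.23014944 241.03475668]
0.014 -0.245 [310.6180567  226.42515587] [331.30529808 241.22671304]
0.018 -0.2 [313.54469306 225.44462709] [333.8447966  240.53215927]
0.018 -0.245 [312.26009497 225.92016953] [332.92189987 240.72389049]
```

```bash
python3 roll.py 0.227; python3 - <<'E'
from rb import *
import json,cv2
z,t0,s=json.load(open("st.json")); p=S+s*U
arm.pause(.4); print(fz(4)-t0)
arm.line_to([*p,z+.004],velocity=.01)
arm.line_to([*p,.21],velocity=.08)
print(arm.read_time())
arm.movep([*H,.2],q(BY)); arm.pause(.2)
print(fz(4)-t0,arm.read_tool_pos(),arm.read_time())
for n in("scene","top"): cv2.imwrite(f"pics/{n}2.png",snapshot(n))
E
cat > m2.py <<'E'
from meas import *
from line import line
import sys
im={n:cv2.imread(f"pics/{n}{sys.argv[1]}.png") for n in C}
hs={n:cv2.cvtColor(cv2.GaussianBlur(im[n],(3,3),0),cv2.COLOR_BGR2HSV) for n in C}
cand={n:cv2.inRange(hs[n],(125,25,60),(172,255,255))|cv2.inRange(hs[n],(0,25,90),(15,110,255))|cv2.inRange(hs[n],(172,15,60),(180,110,255)) for n in C}
ch={"top":blob(cand["top"],(290,220,50,75)),"scene":blob(cand["scene"],(280,185,60,70))}
p,f=fit(cyl(.12,.025),ch,[.53,.03,.033,-.2])
d=p[:2]-[.5262,.0305]; print(p,f,"x,y in line:",d@[.98,-.1987],d@[.1987,.98])
c=lambda im,x,y:cv2.resize(cv2.convertScaleAbs(im[y:y+105,x:x+140],alpha=1.6),(400,300),interpolation=cv2.INTER_CUBIC)
cv2.imwrite("pics/r2.png",np.hstack([c(im["scene"],255,170),c(im["top"],220,200)]))
E
python3 m2.py 2
```

```text
0.209 0.1502 10.0 | 0.217 0.1502 10.5 | 0.225 0.1502 9.8 | 39.2917 9.4 10.5 [ 0.4793 -0.0124  0.0277] [ 0.5108 -0.0226  0.1505]
9.677511751335725
41.1583
-0.03682965732291432 [ 0.5597 -0.3495  0.2002] 42.6833
[ 0.52153472  0.03227742  0.0416419  -0.19515335] [-0.41721245  0.01500523 -0.06258817  0.59210965 -0.93896428 -0.35488538
  0.07151677  0.74065106  1.36130244  2.57966385] x,y in line: -0.004925144838053993 0.0008148823234012748
```

View pics/r2.png

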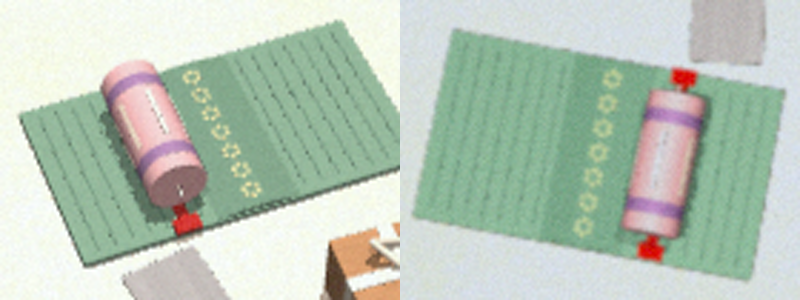

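The candle lies on the line, about 1 mm off and parallel, with both tabs visible symmetrically. Now I lay the board back.

```bash
python3 - <<'E'
from rb import *
import cv2
t0=fz(4); z=.105
arm.line_to([*H,z],velocity=.08); arm.pause(.2)
while z>.097:
    z-=.0005; arm.line_to([*H,z],velocity=.01); f=fz(2)-t0
    if f>5: break
print(z,f,arm.read_tool_pos())
arm.move_gripper(0.4); arm.pause(.2); arm.move_gripper(1.0)
arm.line_to([*H,.2],velocity=.1)
print(arm.read_time(),arm.read_opening(),arm.read_ft_force())
arm.movep([.45,-.1,.35],q(0))
ims={n:snapshot(n) for n in("scene","top")}
for n in ims: cv2.imwrite(f"pics/{n}3.png",ims[n])
c=lambda im,x,y:cv2.resize(cv2.convertScaleAbs(im[y:y+93,x:x+124],alpha=1.6),(400,300),interpolation=cv2.INTER_CUBIC)
cv2.imwrite("pics/e.png",np.hstack([c(ims["scene"],104,260),c(ims["top"],402,185)]))
print(arm.read_time())
E
```

```text
0.09949999999999999 8.838766534193613 [ 0.559  -0.351   0.1005]
49.7 0.999273829300494 [ 0.0861  0.1815 -0.7409]
50.9917
```

View pics/e.png

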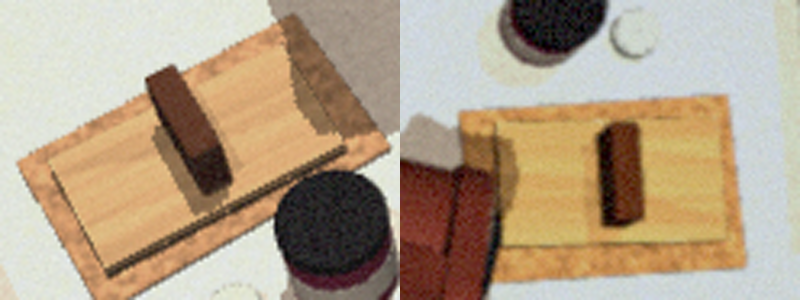

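The board lies flat and wholly on the pad, back in its starting place, and the gripper is clear.

```bash
python3 -c "
from station import ticket
print(ticket.finish_job())"
```

```text
the job is handed in; nothing more can be done
None
```

The job is handed in (no verdict was returned): I rolled the candle to the red line under roughly 10 N (3 to 14 N measured, lowest coming off the motif), leaving it about 1 mm off and parallel, and laid the board back flat on its cork pad, with about 51 s used.

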